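# Find the tool case that rattles and hand it over

## Robot

A 6-joint arm with a two-finger parallel gripper is mounted at the origin on the work surface. World frame = base frame: x ahead of the robot, y to its left, z up, the work surface at z = 0. Lengths are in mm, angles in degrees, forces in N, time in s.
With the tool pointing down it reaches from about 350 to 850 mm from the base axis. Payload 8.1 kg.
Tool frame: the origin (TCP) lies midway between the tips of the shut fingers; the grasp point (between the pads) lies 19 mm behind it (hold_point_z is the distance from the TCP to the grasp point, in mm); z points along the fingers, y is the direction in which the jaws open and shut (so a half turn about z gives the same grasp; the last joint's range is limited). The gripper opens to 85 mm and grips with 20 to 120 N. Pads are 22 mm wide; open, the fingers measure 114 mm over their backs; the gripper's body (76 mm by 85 mm) begins 54 mm behind the grasp point. The pads swing forward as they close: fully open they stand 13 mm farther back than shut.
Start: joints at [58.247, 7.471, 85.268, -0, 87.261, -4.893], TCP at [271.07, 535.282, 231.292] pointing down, gripper open.
Joint ranges: [-169.43, 169.43], [-51.17, 129.36], [1.28, 143.12], [-76.62, 256.62], [0, 156.53], [-152.29, 152.29]. Speed limits (degrees/s): [136.94, 136.94, 159.86, 180, 180, 180].

## Interface

Orientations are given as [roll, pitch, yaw] about the fixed x, y, z axes, in that order (R = Rz(yaw) Ry(pitch) Rx(roll)).
In Python, from bench import sense, snapshot, camera_params, hand_in, hold_point_z gives the robot as it stands.
- The arm moves only by the tool servo_tool, never from a script. Its argument "motion" is a list of rows, each a list of 7 numbers: the finger opening in mm, from 0 to 85.4, then the shift along the tool's x, y, z in mm, then the turn, a rotation vector about the tool's x, y, z in rad. A call has 1 to 10 rows; each row shifts and turns the pose as measured when the row begins, along the tool's axes as they then stand; what a row does not reach is not made up. A row lasts 1/10 s, in which the tool goes at most 50 mm and 8.59 degrees, less where a joint would pass 70% of its speed; a pose out of reach is approached as far as the arm can. A call with a gripper value outside its range is refused whole. The fingers move at their own pace and stop on an object; "force" is the grip in N (left out, the last holds). Time passes only in rows, so rows that do not move let the fingers close. It gives the time, the measured TCP pose, the force and the opening at its end, in the units of the state.
- sense(): the state, without advancing time (a new reading comes with each control period).
- snapshot(name): name is "side" or "top" or "wrist"; returns the picture (400x640x3 uint8, blue, green, red); there is no depth.
- camera_params(name): a dict with "fx", "fy", "cx", "cy" (pixels), "R" (3x3) and "t" (3): a world point X has camera coordinates R X + t; the wrist camera has in their place "tool_from_camera" (4x4, takes a point from camera to tool coordinates, whose origin is the TCP and whose axes are the flange's). Camera axes: x right, y down, z forward; pixel columns grow to the right and rows downward; lengths in mm; the calibration is good to about 2 mm. A picture is of the moment at which its call begins: read the wrist's pose just before it. camera_params takes no time and is no camera call.
- hand_in(): hands the job in, once; it reports no verdict.
The state is a dict: "time": time; "joint_pos": joint angles; "qd": joint speeds; "joint_efforts": joint torques, N m; "tool_pos": TCP position; "tcp_rot": TCP orientation; "ft_force": force on the tool from outside, world axes, zero at the start; "wrist_torque": the same for the moment, N m; "finger_gap": finger opening in mm.
Only numpy, scipy, OpenCV 4.12 (cv2) and the standard library are available. Lean on these libraries where they do the work, as an engineer would, in place of code of your own. Each camera call takes 0.05 s, during which the arm holds its last target. There are 200 camera calls.

## Task

In one of the three sealed cases on the mat the collet has come out of its foam: working from left to right, lift each case clear of the bench, give it a few brisk shakes, and set it back down in its place (do not drop it) before taking the next; the right-hand one may stay in hand if it is the one that rattles. Then take the case that rattles and hold it out level over the far edge of the bench, about 20 cm up, for the person there to take. Finish while holding it still like that, with the two quiet cases back in their places and the other tools on the bench left alone.

Things in the scene. Friction and masses are not known exactly. Their poses are not given: they have to be found in the camera images.
- left_case_center (a point): centre, 22 mm up, of the left case (towards +y): sealed dark blue plastic tool case, a flat box 120 mm long (x), 60 wide (y), 44 high (z), about 0.36 kg, lying flat, lid up. Grip it across the width at mid-length, where the sides are plain (latches 40 mm from the middle on its +y side). Cases look alike, lie about 130 mm apart, at least 40 mm clear between them, all pointing the same way
- middle_case_center (a point): centre of the middle case, a box like the left one. Each case holds a steel collet, 33 mm thick, 0.2 kg: in two cases tight in a foam block that fills them, in one (it varies) loose, to roll and knock over about 80 mm along the case's length (x). The case weights vary by some 10 percent, which tells nothing
- right_case_center (a point): centre of the right case (towards -y), a box like the left one. Shaken or tipped end to end (15 degrees or more), the loose collet runs to the low or trailing end, knocks there and stays there when the case is gently levelled; the balance point of that whole case then lies about 20 mm off its middle towards that end. A quiet case stays balanced at its middle
- mat: black rubber mat under the cases, 170 by 420 mm and 3 mm thick, fixed to the bench; origin at the centre of its underside, x along the cases' length and away from the robot, y along the row to the left
- far_edge (a point): middle of the far edge of the bench top, at the height of the bench top; the edge, with a dark steel strip, runs left and right along world y and the person who takes the case stands beyond it. A 245 mm high bench vice stands at its left end, 0.5 m and more from this point
- sample: bystander: glued wooden sample, a 300 mm stick along its x with a 34 x 45 x 30 mm block at each end; origin at the middle of its underside
- chisel: bystander: wood-handled chisel, 275 mm along its x, handle to -x, 31 mm high; origin on the bench at its middle
- rule: bystander: wooden rule lying flat between the mat and the far edge, 300 mm along its y, 28 mm wide, 5 mm thick; origin at the middle of its underside
There are look-alikes about, which are no part of the job. Leave any brown or turquoise look-alike of the part that bears middle_case_center alone.

How it is judged:
By the outcome, as a careful person would: the job done as asked, in the order asked, and still so for the second after the job is handed in, while the arm keeps its last pose, push and grip.
It also fails if it takes over 72 s, if anything falls off the work surface, if the arm or the gripper's body presses on something with over 40 N, if the wrist force passes 120 N, or if a joint passes its speed limit or range.

## Working session

There is one attempt and no reset: what is moved stays moved. The work goes in short steps, Python scripts to look and compute and a tool call to move; the robot and the scene stay as the last step left them, time stands still between calls to the robot, and variables do not carry over. Pictures are saved under pics/ and viewed, about 8 in all and at most 12, crops included, and the job is handed in when it is done.

Besides the shell and the picture viewer there is one more tool, called in YAML: its name, and indented under it one key for each argument. servo_tool: Moves the arm, as the interface text tells. Its arguments: {"type":"object","properties":{"motion":{"type":"array"},"force":{"type":"number"}},"required":["motion"]}

```bash
mkdir -p pics
python3 - <<'E'
from bench import *
import cv2,numpy as np
s=sense();print(s);print(hold_point_z if not callable(hold_point_z) else hold_point_z())
for n in("top","side"):
    cv2.imwrite(f"pics/{n}0.png",snapshot(n));p=camera_params(n);print(n,{k:np.round(v,4).tolist() for k,v in p.items()})
print(camera_params("wrist"))
E
```

```text
{'time': 0.0, 'joint_pos': array([ 5.82468295e+01,  7.51597301e+00,  8.53296590e+01,  2.11409553e-04,
        8.72600024e+01, -4.89311114e+00]), 'qd': array([-0.0316973 , -0.0213083 ,  0.01040407,  0.06361277,  0.00761283,
        0.002864  ]), 'joint_efforts': array([-2.51563026e-03, -5.69383264e+01, -5.00552559e+01, -4.25537492e-04,
        1.47849019e-02, -3.02324872e-05]), 'tool_pos': array([270.78017066, 534.81445872, 230.23176006]), 'tcp_rot': array([-1.79894769e+02, -9.22068435e-03,  1.53139922e+02]), 'ft_force': array([-0.96427496,  0.2115422 ,  0.47792215]), 'wrist_torque': array([-0.00838257, -0.00242093,  0.00576627]), 'finger_gap': 85.45674752660048}
18.700000000000003
top {'fx': 406.768, 'fy': 406.768, 'cx': 318.5573, 'cy': 209.3901, 'R': [[0.0133, -0.9998, 0.0174], [-0.9859, -0.0161, -0.1664], [0.1666, -0.0149, -0.9859]], 't': [-93.1505, 452.8557, 1131.2241]}
side {'fx': 505.0342, 'fy': 505.0342, 'cx': 316.9241, 'cy': 194.9726, 'R': [[0.8192, -0.5731, 0.0206], [-0.2959, -0.4532, -0.8409], [0.4912, 0.6828, -0.5408]], 't': [-439.9285, 157.2529, 1438.64]}
{'fx': 321.3784521450376, 'fy': 321.3784521450376, 'cx': 314.2640049986827, 'cy': 198.6812572513954, 'tool_from_camera': array([[-1.03884710e-03, -9.65578717e-01, -2.60108943e-01,
         6.59913802e+01],
       [ 9.99999320e-01, -1.14115760e-03,  2.42325767e-04,
        -3.88776641e-01],
       [-5.30809900e-04, -2.60108514e-01,  9.65579245e-01,
        -1.43003461e+02],
       [ 0.00000000e+00,  0.00000000e+00,  0.00000000e+00,
         1.00000000e+00]])}
```

View pics/top0.png

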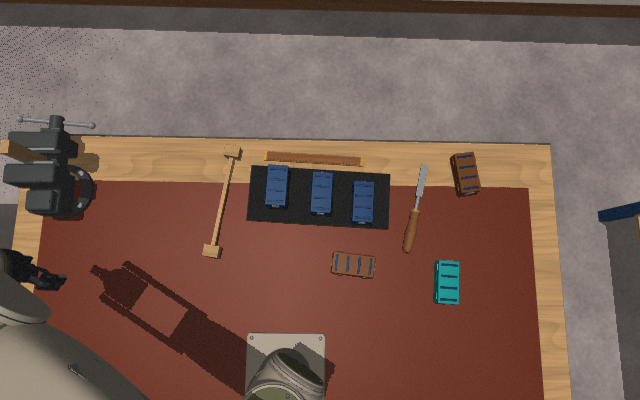

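View pics/side0.png

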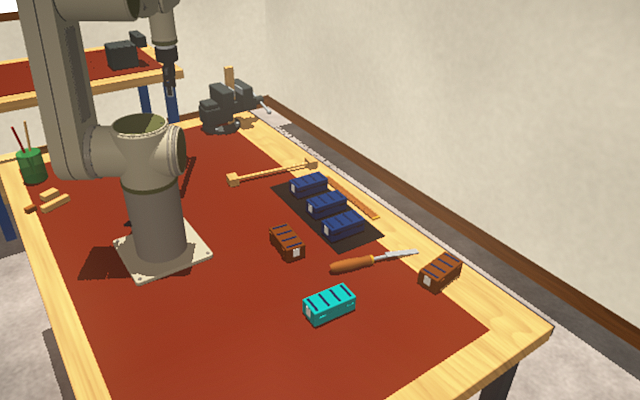

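Top view: the dark blue cases on the black mat are at (277,186) left, (321,193) middle and (363,202) right. The look-alikes are brown (354,264), brown (466,173) and turquoise (447,282); I'll leave those alone. Next is a close crop and the measurements.

```bash
cat > h.py <<'E'
from bench import *
import cv2,numpy as np
def back(n,uv,z):
    p=camera_params(n);R=np.array(p["R"]);t=np.array(p["t"])
    uv=np.atleast_2d(uv).astype(float)
    d=np.c_[(uv[:,0]-p["cx"])/p["fx"],(uv[:,1]-p["cy"])/p["fy"],np.ones(len(uv))]@R
    c=-R.T@t
    return c+d*((z-c[2])/d[:,2])[:,None]
def proj(n,X):
    p=camera_params(n);c=np.atleast_2d(X)@np.array(p["R"]).T+p["t"]
    return np.c_[c[:,0]/c[:,2]*p["fx"]+p["cx"],c[:,1]/c[:,2]*p["fy"]+p["cy"]]
def box(x,y,a,z0=3,z1=47):
    a=np.radians(a);c,s=np.cos(a),np.sin(a)
    return np.array([[x+c*i*60-s*j*30,y+s*i*60+c*j*30,z] for z in(z0,z1) for i,j in((1,1),(1,-1),(-1,-1),(-1,1))])
E
python3 - <<'E'
from h import *
from scipy.optimize import minimize
im=cv2.imread("pics/top0.png");hsv=cv2.cvtColor(im,cv2.COLOR_BGR2HSV)
m=cv2.inRange(hsv,(105,90,30),(125,255,255));m[:150]=0;m[240:]=0;m[:,:240]=0;m[:,395:]=0
m=cv2.morphologyEx(m,cv2.MORPH_CLOSE,np.ones((5,5)))
n,l,st,ce=cv2.connectedComponentsWithStats(m)
view=cv2.resize(im[140:240,235:400],None,fx=4,fy=4,interpolation=cv2.INTER_CUBIC)
for i in range(1,n):
    if st[i,4]<200: continue
    mk=(l==i).astype(np.float32)
    x0=back("top",ce[i],47)[0]
    def cost(v):
        h=cv2.convexHull(((proj("top",box(*v))+.5)*8*1).astype(np.float32))  # 8x grid
        x,y,w,hh=st[i,:4]-np.array([8,8,-16,-16])
        c=np.zeros((hh*8,w*8),np.float32);cv2.fillPoly(c,[np.round(h-np.array([x*8,y*8])).astype(np.int32)],1)
        c=cv2.resize(c,(w,hh),interpolation=cv2.INTER_AREA)
        return np.abs(c-mk[y:y+hh,x:x+w]).sum()
    best=min((minimize(cost,[x0[0],x0[1],a],method="Nelder-Mead",options=dict(initial_simplex=[[x0[0],x0[1],a],[x0[0]+8,x0[1],a],[x0[0],x0[1]+8,a],[x0[0],x0[1],a+6]])) for a in(-6,0,6)),key=lambda r:r.fun)
    print(st[i],ce[i],x0.round(1),best.x.round(2),best.fun)
    for q in [proj("top",box(*best.x))]:
        q=((q-[235,140]+.5)*4).astype(int)
        cv2.polylines(view,[q[4:]],1,(0,255,255),1);cv2.polylines(view,[q[:4]],1,(0,255,0),1)
cv2.imwrite("pics/crop.png",view)
# far edge strip, mat corners
print(back("top",[[100,137],[320,141],[549,145]],0).round(1))
print("mat",back("top",[[251,166],[390,174],[388,229],[247,220]],3).round(1))
E
```

```text
[265 165  24  43 890] [276.52022472 185.4494382 ] [520.7  35.7  47. ] [523.99  37.31  -2.65] 72.90625
[310 171  23  44 889] [321.215973   192.62092238] [501.8 -93.3  47. ] [505.34 -93.15  -2.41] 53.765625
[351 180  24  44 909] [362.43894389 201.58305831] [ 477.6 -212.    47. ] [ 481.1  -213.92   -2.51] 63.0625
[[ 672.8  579.4    0. ]
 [ 673.   -88.6    0. ]
 [ 673.8 -795.5    0. ]]
mat [[ 589.4  118.2    3. ]
 [ 572.1 -301.2    3. ]
 [ 404.9 -292.6    3. ]
 [ 425.1  123.2    3. ]]
```

View pics/crop.png

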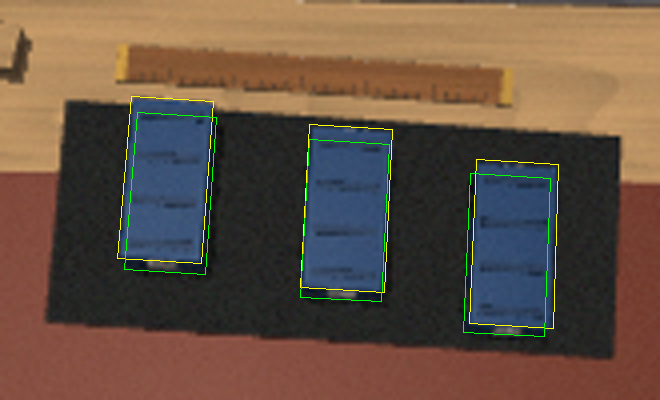

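servo_tool:
  motion:
    - [85, -36, -27, 0, 0, 0, -0.143]
    - [85, -32, -31, 0, 0, 0, -0.143]
    - [85, -27, -36, 0, 0, 0, -0.14]
    - [85, -22, -39, 0, 0, 0, 0]
    - [85, -22, -39, 0, 0, 0, 0]
    - [85, -22, -39, 0, 0, 0, 0]
    - [85, -22, -39, 0, 0, 0, 0]
    - [85, -22, -39, 0, 0, 0, 0]
    - [85, -22, -39, 0, 0, 0, 0]
    - [85, -22, -39, 0, 0, 0, 0]
  force: 80

```text
time: 1.1
tool_pos: [478.0, 127.1, 225.2]
tcp_rot: [-179.7, -0.4, 178.8]
ft_force: [0.8, 0.4, 0.5]
finger_gap: 84.5
```

servo_tool:
  motion:
    - [85, -22, -45, 0, 0, 0, 0]
    - [85, -22, -45, 0, 0, 0, 0]
    - [85, 0, 0, 0, 0, 0, 0.0]
    - [85, 0, 0, 0, 0, 0, 0.0]

```text
time: 1.5
tool_pos: [520.4, 29.5, 223.6]
tcp_rot: [-179.6, -0.5, 178.4]
ft_force: [0.1, 0.4, 0.3]
finger_gap: 85.0
```

```bash
cat >> h.py <<'E'
from scipy.spatial.transform import Rotation as Ro
def wcam(s):
    T=np.array(camera_params("wrist")["tool_from_camera"]);R=Ro.from_euler("xyz",s["tcp_rot"],degrees=True).as_matrix()
    return R@T[:3,:3],R@T[:3,3]+s["tool_pos"]   # camera axes and centre in world
def wproj(s,X):
    R,c=wcam(s);p=camera_params("wrist");q=(np.atleast_2d(X)-c)@R
    return np.c_[q[:,0]/q[:,2]*p["fx"]+p["cx"],q[:,1]/q[:,2]*p["fy"]+p["cy"]]
def wback(s,uv,z):
    R,c=wcam(s);p=camera_params("wrist");uv=np.atleast_2d(uv).astype(float)
    d=np.c_[(uv[:,0]-p["cx"])/p["fx"],(uv[:,1]-p["cy"])/p["fy"],np.ones(len(uv))]@R.T
    return c+d*((z-c[2])/d[:,2])[:,None]
E
python3 - <<'E'
from h import *
import pickle
s=sense();im=snapshot("wrist");cv2.imwrite("pics/w1.png",im);pickle.dump(s,open("s1.pkl","wb"))
print({k:np.round(s[k],3) for k in("time","tool_pos","tcp_rot","joint_pos","wrist_torque","ft_force")})
for v in([523.99,37.31,-2.5],[505.34,-93.15,-2.5],[481.1,-213.92,-2.5]):
    q=((wproj(s,box(*v)))).round().astype(int);cv2.polylines(im,[q[4:]],1,(0,255,255),1);cv2.polylines(im,[q[:4]],1,(0,255,0),1)
cv2.imwrite("pics/w1o.png",im)
E
```

```text
{'time': np.float64(1.5), 'tool_pos': array([520.426,  29.546, 223.567]), 'tcp_rot': array([-179.636,   -0.521,  178.396]), 'joint_pos': array([ -2.128,  -4.019,  97.799,  -0.369,  86.738, -90.503]), 'wrist_torque': array([ 0.046,  0.022, -0.   ]), 'ft_force': array([0.129, 0.378, 0.253])}
```

View pics/w1o.png

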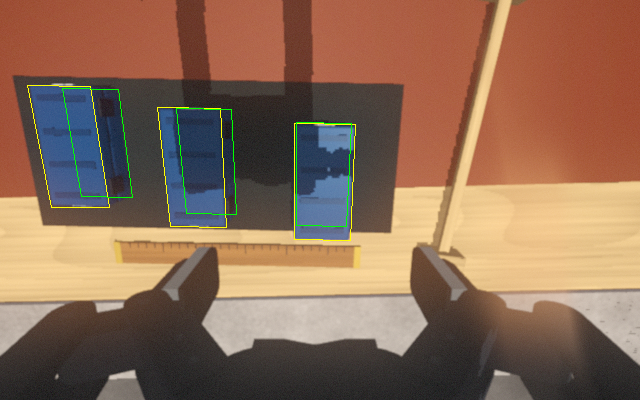

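Wrist view: the overlays fit the three blue cases, with tops near (324,180), (192,167) and (68,146) from left to right. The poses look good to about 2 mm, so I'll reach for the left case.

servo_tool:
  motion:
    - [85, -3, 8, 45, -0.007, -0.009, 0.016]
    - [85, 0, 0, 45, 0, 0, 0]
    - [85, 0, 0, 45, 0, 0, 0]
    - [85, 0, 0, 35, 0, 0, 0]
    - [85, 0, 0, 0, 0, 0, 0]

```text
time: 2.05
tool_pos: [523.6, 44.1, 51.0]
tcp_rot: [179.9, 0.4, 177.9]
ft_force: [-1.8, 0.1, 0.9]
finger_gap: 85.2
```

servo_tool:
  motion:
    - [85, 0, -7, 12, 0, 0.007, 0.006]
    - [85, 0, 0, 20, 0, 0, 0]
    - [85, 0, 0, 11, 0, 0, 0]
    - [85, 0, 0, 0, 0, 0, 0]

```text
time: 2.45
tool_pos: [526.8, 38.8, 11.8]
tcp_rot: [179.9, 0.3, 177.8]
ft_force: [-0.1, 0.1, 0.4]
finger_gap: 84.8
```

servo_tool:
  motion:
    - [85, 3, -1.5, 4, 0, 0, 0]
    - [50, 0, 0, 0, 0, 0, 0]
    - [50, 0, 0, 0, 0, 0, 0]
    - [50, 0, 0, 0, 0, 0, 0]
    - [50, 0, 0, 0, 0, 0, 0]
    - [50, 0, 0, 0, 0, 0, 0]
  force: 80

```text
time: 3.05
tool_pos: [526.7, 37.0, 12.4]
tcp_rot: [179.9, 0.6, 177.8]
ft_force: [-0.1, 0.5, -2.2]
finger_gap: 58.8
```

```bash
cat > st.py <<'E'
from h import *
s=sense();R=Ro.from_euler("xyz",s["tcp_rot"],degrees=True).as_matrix()
print({k:np.round(s[k],3).tolist() for k in("time","tool_pos","tcp_rot","joint_pos","wrist_torque","ft_force","finger_gap")},"tool torque",(R.T@s["wrist_torque"]).round(3))
E
python3 st.py
```

```text
{'time': 3.05, 'tool_pos': [526.75, 37.002, 12.361], 'tcp_rot': [179.912, 0.637, 177.789], 'joint_pos': [-1.603, 8.742, 108.214, 0.092, 62.405, -89.434], 'wrist_torque': [0.042, 0.003, -0.006], 'ft_force': [-0.107, 0.535, -2.211], 'finger_gap': 58.848} tool torque [-0.042  0.004  0.006]
```

servo_tool:
  motion:
    - [50, 0, 0, -15, 0, 0, 0]
    - [50, 0, 0, -40, 0, 0, 0]
    - [50, 0, 0, -45, 0, 0, 0]
    - [50, 0, 0, -45, 0, 0, 0]
    - [50, 0, 0, 0, 0, -0.01, 0]

```text
time: 3.55
tool_pos: [522.1, 37.0, 163.2]
tcp_rot: [179.9, 0.8, 177.8]
ft_force: [1.2, -0.4, -2.8]
finger_gap: 58.9
```

```bash
python3 st.py
```

```text
{'time': 3.55, 'tool_pos': [522.124, 36.961, 163.182], 'tcp_rot': [179.913, 0.823, 177.792], 'joint_pos': [-1.619, -2.805, 103.026, 0.08, 78.956, -89.426], 'wrist_torque': [-0.027, -0.114, -0.031], 'ft_force': [1.226, -0.39, -2.825], 'finger_gap': 58.925} tool torque [ 0.023 -0.115  0.031]
```

servo_tool:
  motion:
    - [50, -45, 0, 0, 0, 0, 0]
    - [50, -45, 0, 0, 0, 0, 0]
    - [50, 45, 0, 0, 0, 0, 0]
    - [50, 45, 0, 0, 0, 0, 0]
    - [50, -45, 0, 0, 0, 0, 0]
    - [50, -45, 0, 0, 0, 0, 0]
    - [50, 45, 0, 0, 0, 0, 0]
    - [50, 45, 0, 0, 0, 0, 0]
    - [50, 0, 0, 0, 0, 0, 0]
    - [50, 0, 0, 0, 0, 0, 0]

```text
time: 4.55
tool_pos: [478.7, 38.3, 100.5]
tcp_rot: [180.0, -6.9, 177.8]
ft_force: [0.1, 0.8, -2.3]
finger_gap: 58.6
```

```bash
python3 st.py
```

```text
{'time': 4.55, 'tool_pos': [478.707, 38.301, 100.459], 'tcp_rot': [179.984, -6.943, 177.793], 'joint_pos': [-1.613, 1.855, 105.562, 0.089, 79.526, -89.426], 'wrist_torque': [-0.044, -0.074, -0.011], 'ft_force': [0.091, 0.771, -2.35], 'finger_gap': 58.596} tool torque [ 0.04  -0.076  0.016]
```

servo_tool:
  motion:
    - [50, -22, 0, -40, 0, -0.12, 0]
    - [50, -22, 0, -30, 0, -0.12, 0]
    - [50, 0, 0, 0, 0, -0.13, 0]
    - [50, 0, 0, 0, 0, -0.13, 0]
    - [50, 0, 0, 0, 0, 0, 0]
    - [50, 0, 0, 0, 0, 0, 0]
    - [50, 0, 0, 0, 0, 0, 0]

```text
time: 5.25
tool_pos: [531.8, 36.0, 176.7]
tcp_rot: [180.0, 22.8, 177.8]
ft_force: [-0.4, -0.1, -3.0]
finger_gap: 59.2
```

```bash
python3 st.py
```

```text
{'time': 5.25, 'tool_pos': [531.807, 36.014, 176.678], 'tcp_rot': [179.97, 22.824, 177.751], 'joint_pos': [-1.443, -23.797, 122.317, -0.331, 58.659, -89.085], 'wrist_torque': [0.036, 0.299, -0.02], 'ft_force': [-0.444, -0.14, -3.05], 'finger_gap': 59.243} tool torque [-0.014  0.3    0.028]
```

servo_tool:
  motion:
    - [50, 0, 0, 0, 0, 0.13, 0]
    - [50, 0, 0, 0, 0, 0.13, 0]
    - [50, 0, 0, 0, 0, 0.12, 0]
    - [50, 0, 0, 0, 0, 0.0, 0]
    - [50, 0, 0, 0, 0, 0, 0]
    - [50, 0, 0, 0, 0, 0, 0]

```text
time: 5.85
tool_pos: [536.0, 35.6, 174.7]
tcp_rot: [180.0, -0.3, 177.7]
ft_force: [-0.6, -0.5, -2.8]
finger_gap: 58.9
```

```bash
python3 st.py
```

```text
{'time': 5.85, 'tool_pos': [536.006, 35.585, 174.672], 'tcp_rot': [179.966, -0.283, 177.733], 'joint_pos': [-1.696, -0.053, 99.087, 0.038, 81.249, -89.435], 'wrist_torque': [0.01, 0.005, -0.014], 'ft_force': [-0.604, -0.483, -2.768], 'finger_gap': 58.868} tool torque [-0.01   0.005  0.014]
```

servo_tool:
  motion:
    - [50, 0, 0, 0, 0, 0.13, 0]
    - [50, 0, 0, 0, 0, 0.13, 0]
    - [50, 0, 0, 0, 0, 0.13, 0]
    - [50, 0, 0, 0, 0, 0.0, 0]
    - [50, 0, 0, 0, 0, 0, 0]
    - [50, 0, 0, 0, 0, 0, 0]
    - [50, 0, 0, 0, 0, 0, 0]

```text
time: 6.55
tool_pos: [532.1, 36.3, 177.1]
tcp_rot: [180.0, -22.5, 177.8]
ft_force: [-0.2, 0.5, -3.0]
finger_gap: 59.1
```

```bash
python3 st.py
```

```text
{'time': 6.55, 'tool_pos': [532.109, 36.329, 177.098], 'tcp_rot': [179.962, -22.497, 177.815], 'joint_pos': [-1.745, 21.214, 77.854, 0.212, 103.427, -89.544], 'wrist_torque': [-0.013, -0.29, -0.002], 'ft_force': [-0.17, 0.483, -3.026], 'finger_gap': 59.092} tool torque [ 0.001 -0.29   0.003]
```

servo_tool:
  motion:
    - [50, 0, 0, 0, 0, -0.13, 0]
    - [50, 0, 0, 0, 0, -0.13, 0]
    - [50, 0, 0, 0, 0, -0.125, 0]
    - [50, 0, 0, 0, 0, 0.0, 0]
    - [50, 0, 0, 0, 0, 0, 0]
    - [50, 0, 0, 0, 0, 0, 0]

```text
time: 7.15
tool_pos: [529.3, 36.7, 179.9]
tcp_rot: [180.0, 0.6, 177.8]
ft_force: [0.4, 0.1, -3.7]
finger_gap: 58.8
```

```bash
python3 st.py
```

```text
{'time': 7.15, 'tool_pos': [529.328, 36.698, 179.92], 'tcp_rot': [179.957, 0.624, 177.832], 'joint_pos': [-1.597, -2.208, 100.655, 0.037, 80.928, -89.435], 'wrist_torque': [-0.007, 0.041, -0.031], 'ft_force': [0.445, 0.061, -3.716], 'finger_gap': 58.814} tool torque [0.009 0.04  0.031]
```

servo_tool:
  motion:
    - [50, -45, 0, -5, 0, -0.01, 0]
    - [50, -45, 0, -5, 0, -0.01, 0]
    - [50, 45, 0, -5, 0, -0.01, 0]
    - [50, 45, 0, -5, 0, -0.01, 0]
    - [50, -45, 0, -5, 0, -0.01, 0]
    - [50, -45, 0, -5, 0, -0.01, 0]
    - [50, 40, 0, -5, 0, -0.01, 0]
    - [50, 40, 0, -5, 0, -0.01, 0]
    - [50, 0, 0, 0, 0, 0, 0]
    - [50, 0, 0, 0, 0, 0, 0]

```text
time: 8.15
tool_pos: [519.6, 35.7, 156.4]
tcp_rot: [-180.0, -2.5, 177.7]
ft_force: [-0.2, 0.1, -2.8]
finger_gap: 58.9
```

```bash
python3 st.py
```

```text
{'time': 8.15, 'tool_pos': [519.567, 35.666, 156.415], 'tcp_rot': [-179.975, -2.546, 177.7], 'joint_pos': [-1.716, 0.478, 100.551, 0.001, 81.517, -89.417], 'wrist_torque': [0.046, 0.027, 0.032], 'ft_force': [-0.193, 0.095, -2.759], 'finger_gap': 58.936} tool torque [-0.044  0.029 -0.034]
```

servo_tool:
  motion:
    - [50, -7, 1, 35, 0, -0.052, 0]
    - [50, 0, 0, 35, 0, 0, 0]
    - [50, 0, 0, 30, 0, 0, 0]
    - [50, 0, 0, 15, 0, 0, 0]
    - [50, 0, 0, 0, 0, 0, 0]
    - [50, 0, 0, 0, 0, 0, 0]

```text
time: 8.75
tool_pos: [539.6, 35.5, 46.4]
tcp_rot: [-180.0, 1.3, 177.6]
ft_force: [-0.1, -0.6, -2.3]
finger_gap: 58.8
```

servo_tool:
  motion:
    - [50, 15, 1.5, 10, 0, 0.012, 0]
    - [50, 0, 0, 10, 0, 0, 0]
    - [50, 0, 0, 6, 0, 0, 0]
    - [50, 0, 0, 0, 0, 0, 0]
    - [50, 0, 0, 0, 0, 0, 0]

```text
time: 9.25
tool_pos: [528.1, 37.7, 22.6]
tcp_rot: [-180.0, 0.9, 177.6]
ft_force: [0.7, -0.3, -3.0]
finger_gap: 58.9
```

servo_tool:
  motion:
    - [50, 2, -0.7, 4, 0, 0.006, 0]
    - [50, 0, 0, 3, 0, 0, 0]
    - [50, 0, 0, 2, 0, 0, 0]
    - [50, 0, 0, 1.5, 0, 0, 0]
    - [50, 0, 0, 0, 0, 0, 0]

```text
time: 9.75
tool_pos: [526.8, 37.0, 12.0]
tcp_rot: [-180.0, 0.6, 177.6]
ft_force: [0.4, -0.9, -3.0]
finger_gap: 59.2
```

servo_tool:
  motion:
    - [50, 0, 0, 1, 0, 0, 0]
    - [50, 0, 0, 1, 0, 0, 0]
    - [50, 0, 0, 0, 0, 0, 0]

```text
time: 10.05
tool_pos: [527.2, 37.0, 12.1]
tcp_rot: [-180.0, 0.6, 177.7]
ft_force: [-0.2, 0.7, -3.6]
finger_gap: 58.8
```

servo_tool:
  motion:
    - [50, 0, 0, 2.5, 0, 0, 0]
    - [50, 0, 0, 2.5, 0, 0, 0]
    - [50, 0, 0, 1, 0, 0, 0]

```text
time: 10.35
tool_pos: [527.9, 37.0, 11.8]
tcp_rot: [-180.0, 0.6, 177.7]
ft_force: [-0.6, -0.6, -2.3]
finger_gap: 58.9
```

servo_tool:
  motion:
    - [50, 0.7, 0, 5, 0, 0, 0]
    - [50, 0, 0, 5, 0, 0, 0]

```text
time: 10.55
tool_pos: [528.2, 37.0, 11.5]
tcp_rot: [-179.9, 0.5, 177.7]
ft_force: [-44.0, -1.2, 68.4]
finger_gap: 58.7
```

```bash
python3 st.py
```

```text
{'time': 10.55, 'tool_pos': [528.21, 36.98, 11.469], 'tcp_rot': [-179.93, 0.5, 177.707], 'joint_pos': [-1.491, 9.173, 107.839, -0.087, 62.489, -89.157], 'wrist_torque': [0.231, 5.989, -0.229], 'ft_force': [-44.041, -1.192, 68.443], 'finger_gap': 58.67} tool torque [0.011 5.994 0.221]
```

servo_tool:
  motion:
    - [50, 0, 0, -0.5, 0, 0, 0]
    - [85, 0, 0, 0, 0, 0, 0]
    - [85, 0, 0, 0, 0, 0, 0]
    - [85, 0, 0, 0, 0, 0, 0]
    - [85, 0, 0, -15, 0, 0, 0]

```text
time: 11.05
tool_pos: [528.7, 37.0, 27.8]
tcp_rot: [-179.9, 0.6, 177.7]
ft_force: [-1.2, -0.2, -0.9]
finger_gap: 84.9
```

servo_tool:
  motion:
    - [85, 0, 0, -45, 0, 0, 0]
    - [85, 0, 0, -45, 0, 0, 0]
    - [85, 6, -40, -10, 0, 0, 0]
    - [85, 6, -45, 0, 0, 0, 0]
    - [85, 6, -45, 0, 0, 0, 0]
    - [85, 0, 0, 0, 0, 0, 0]
    - [85, 0, 0, 0, 0, 0, 0]

```text
time: 11.75
tool_pos: [506.0, -96.2, 140.1]
tcp_rot: [-179.8, 1.0, 177.9]
ft_force: [-0.2, 0.2, 0.2]
finger_gap: 84.7
```

Run:
```python
from h import *
s=sense();im=snapshot("wrist")
print({k:np.round(s[k],3).tolist() for k in("time","tool_pos","tcp_rot")})
for v in([524,37.3,-2.5],[505.34,-93.15,-2.5],[481.1,-213.92,-2.5]):
    q=((wproj(s,box(*v)))).round().astype(int);cv2.polylines(im,[q[4:]],1,(0,255,255),1);cv2.polylines(im,[q[:4]],1,(0,255,0),1)
cv2.imwrite("pics/w2o.png",im)
```

```text
{'time': 11.75, 'tool_pos': [506.036, -96.235, 140.067], 'tcp_rot': [-179.789, 1.037, 177.853]}
```

View pics/w2o.png

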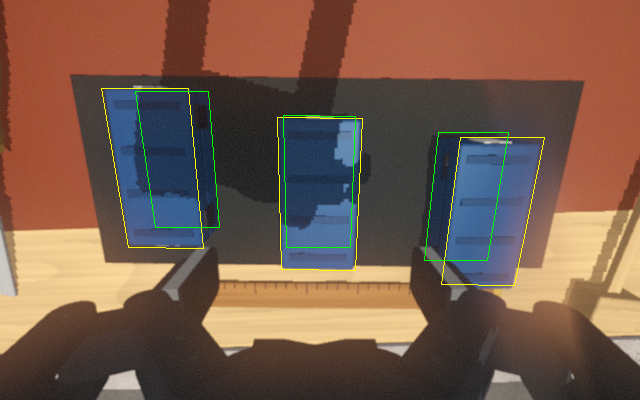

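The left case is back in place, centred near (492,210) and on its outline; the middle one is at (320,193) and the right at (155,168). Going down to the middle case.

servo_tool:
  motion:
    - [85, 0, 3, 35, 0, 0.012, 0]
    - [85, 0, 0, 35, 0, 0, 0]
    - [85, 0, 0, 25, 0, 0, 0]
    - [85, 0, 0, 0, 0, 0, 0]

```text
time: 12.2
tool_pos: [509.8, -89.0, 44.6]
tcp_rot: [-179.8, 0.5, 178.2]
ft_force: [-1.2, -0.1, -0.1]
finger_gap: 85.2
```

servo_tool:
  motion:
    - [85, 5, -5, 14, 0, 0, 0.012]
    - [85, 1, 0, 12, 0, 0, 0]
    - [85, 0, 0, 6, 0, 0, 0]
    - [85, 0, 0, 0, 0, 0, 0]

```text
time: 12.6
tool_pos: [505.4, -92.6, 12.9]
tcp_rot: [-179.8, 0.7, 177.6]
ft_force: [0.7, 0.3, -0.1]
finger_gap: 84.9
```

servo_tool:
  motion:
    - [85, 0, -0.5, 2, 0, 0, 0]
    - [50, 0, 0, 0, 0, 0, 0]
    - [50, 0, 0, 0, 0, 0, 0]
    - [50, 0, 0, 0, 0, 0, 0]
    - [50, 0, 0, 0, 0, 0, 0]
    - [50, 0, 0, 0, 0, 0, 0]
  force: 80

```text
time: 13.2
tool_pos: [506.9, -93.9, 13.0]
tcp_rot: [-179.7, 0.9, 177.6]
ft_force: [-0.4, -0.1, -4.0]
finger_gap: 58.9
```

servo_tool:
  motion:
    - [50, 0, 0, -15, 0, 0, 0]
    - [50, 0, 0, -40, 0, 0, 0]
    - [50, 0, 0, -45, 0, 0, 0]
    - [50, 0, 0, -45, 0, 0, 0]
    - [50, 0, 0, -10, 0, 0, 0]
    - [50, 0, 0, 0, 0, 0, 0]

```text
time: 13.8
tool_pos: [501.6, -92.0, 175.0]
tcp_rot: [-179.8, 0.5, 177.6]
ft_force: [0.1, 0.3, -3.3]
finger_gap: 58.6
```

```bash
python3 st.py
```

```text
{'time': 13.8, 'tool_pos': [501.563, -91.978, 174.984], 'tcp_rot': [-179.798, 0.549, 177.575], 'joint_pos': [-16.106, -5.235, 104.073, -0.068, 80.58, -103.67], 'wrist_torque': [0.023, 0.026, -0.021], 'ft_force': [0.122, 0.251, -3.306], 'finger_gap': 58.592} tool torque [-0.022  0.027  0.021]
```

Gripped at (507,-94,13). Next I shake it, then tilt both ways with a level reading after each.

servo_tool:
  motion:
    - [50, -45, 0, -6, 0, -0.012, 0]
    - [50, -45, 0, -6, 0, -0.012, 0]
    - [50, 45, 0, -6, 0, -0.012, 0]
    - [50, 45, 0, -6, 0, -0.012, 0]
    - [50, -45, 0, -6, 0, -0.012, 0]
    - [50, -45, 0, -6, 0, -0.012, 0]
    - [50, 43, 0, -6, 0, -0.012, 0]
    - [50, 43, 0, -6, 0, -0.012, 0]
    - [50, -45, 0, -6, 0, -0.012, 0]
    - [50, -45, 0, -6, 0, -0.012, 0]

```text
time: 14.8
tool_pos: [532.0, -79.7, 135.4]
tcp_rot: [177.9, -2.6, 177.4]
ft_force: [2.5, -1.0, 0.1]
finger_gap: 58.7
```

servo_tool:
  motion:
    - [50, 43, 0, -6, 0, -0.012, 0]
    - [50, 43, 0, -6, 0, -0.012, 0]
    - [50, 0, 0, 0, 0, 0, 0]
    - [50, 0, 0, 0, 0, 0, 0]
    - [50, 0, 0, 0, 0, 0, 0]

```text
time: 15.3
tool_pos: [431.6, -71.6, 117.9]
tcp_rot: [176.9, -4.8, 177.4]
ft_force: [-0.5, -0.8, -3.0]
finger_gap: 59.2
```

```bash
python3 st.py
```

```text
{'time': 15.3, 'tool_pos': [431.579, -71.6, 117.885], 'tcp_rot': [176.945, -4.802, 177.448], 'joint_pos': [-17.577, -7.948, 112.952, 1.732, 80.429, -105.266], 'wrist_torque': [-0.09, -0.187, -0.014], 'ft_force': [-0.536, -0.767, -2.973], 'finger_gap': 59.214} tool torque [ 0.08  -0.191  0.011]
```

servo_tool:
  motion:
    - [50, -36, -11, -20, 0.054, -0.084, 0]
    - [50, -36, -11, -20, 0, 0, 0]
    - [50, 0, 0, 0, 0, 0, 0]
    - [50, 0, 0, 0, 0, 0, 0]
    - [50, 0, 0, 0, 0, 0, 0]

```text
time: 15.8
tool_pos: [507.4, -98.4, 154.2]
tcp_rot: [-179.9, 0.2, 177.4]
ft_force: [1.0, -0.6, -3.2]
finger_gap: 58.6
```

```bash
python3 st.py
```

```text
{'time': 15.8, 'tool_pos': [507.446, -98.449, 154.226], 'tcp_rot': [-179.856, 0.183, 177.351], 'joint_pos': [-16.596, -2.776, 103.958, -0.097, 78.606, -103.928], 'wrist_torque': [0.012, -0.069, 0.01], 'ft_force': [0.991, -0.63, -3.184], 'finger_gap': 58.645} tool torque [-0.015 -0.068 -0.009]
```

servo_tool:
  motion:
    - [50, 0, 0, 0, 0, -0.13, 0]
    - [50, 0, 0, 0, 0, -0.13, 0]
    - [50, 0, 0, 0, 0, -0.13, 0]
    - [50, 0, 0, 0, 0, 0, 0]
    - [50, 0, 0, 0, 0, 0, 0]
    - [50, 0, 0, 0, 0, 0, 0]

```text
time: 16.4
tool_pos: [502.4, -96.4, 146.1]
tcp_rot: [179.9, 22.2, 177.3]
ft_force: [0.5, 0.1, -3.4]
finger_gap: 58.8
```

servo_tool:
  motion:
    - [50, 0, 0, 0, 0, 0.13, 0]
    - [50, 0, 0, 0, 0, 0.13, 0]
    - [50, 0, 0, 0, 0, 0.13, 0]
    - [50, 0, 0, 0, 0, 0, 0]
    - [50, 0, 0, 0, 0, 0, 0]
    - [50, 0, 0, 0, 0, 0, 0]

```text
time: 17.0
tool_pos: [508.1, -97.4, 146.1]
tcp_rot: [-179.8, -1.4, 177.3]
ft_force: [-0.3, 0.2, -3.7]
finger_gap: 58.9
```

```bash
python3 st.py
```

```text
{'time': 17.0, 'tool_pos': [508.124, -97.381, 146.109], 'tcp_rot': [-179.848, -1.353, 177.316], 'joint_pos': [-16.2, -0.758, 102.872, -0.473, 79.167, -103.424], 'wrist_torque': [0.02, -0.092, 0.011], 'ft_force': [-0.273, 0.206, -3.655], 'finger_gap': 58.885} tool torque [-0.024 -0.091 -0.011]
```

servo_tool:
  motion:
    - [50, 0, 0, 0, 0, 0.13, 0]
    - [50, 0, 0, 0, 0, 0.13, 0]
    - [50, 0, 0, 0, 0, 0.13, 0]
    - [50, 0, 0, 0, 0, 0, 0]
    - [50, 0, 0, 0, 0, 0, 0]
    - [50, 0, 0, 0, 0, 0, 0]

```text
time: 17.6
tool_pos: [505.4, -97.4, 148.6]
tcp_rot: [-179.8, -23.6, 177.1]
ft_force: [-0.6, -0.0, -3.7]
finger_gap: 58.9
```

servo_tool:
  motion:
    - [50, 0, 0, 0, 0, -0.13, 0]
    - [50, 0, 0, 0, 0, -0.13, 0]
    - [50, 0, 0, 0, 0, -0.13, 0]
    - [50, 0, 0, 0, 0, 0, 0]
    - [50, 0, 0, 0, 0, 0, 0]
    - [50, 0, 0, 0, 0, 0, 0]

```text
time: 18.2
tool_pos: [502.9, -97.7, 152.8]
tcp_rot: [-179.6, 0.2, 177.1]
ft_force: [-0.1, 0.5, -3.2]
finger_gap: 58.8
```

```bash
python3 st.py
```

```text
{'time': 18.2, 'tool_pos': [502.881, -97.722, 152.815], 'tcp_rot': [-179.639, 0.229, 177.072], 'joint_pos': [-16.52, -3.515, 104.821, -0.304, 78.387, -103.531], 'wrist_torque': [0.023, -0.02, 0.033], 'ft_force': [-0.066, 0.517, -3.234], 'finger_gap': 58.839} tool torque [-0.024 -0.019 -0.033]
```

```bash
cat > avg.py <<'E'
from h import *
L=[]
for i in range(10):
    s=sense();R=Ro.from_euler("xyz",s["tcp_rot"],degrees=True).as_matrix();L.append(np.r_[R.T@s["wrist_torque"],s["ft_force"]]);snapshot("wrist")
L=np.array(L);print(s["time"],s["tool_pos"].round(1),s["tcp_rot"].round(2),"mean",L.mean(0).round(3),"std",L.std(0).round(3),L[:,1].round(3))
E
python3 avg.py
```

```text
18.65 [502.4 -97.3 150.5] [-1.797e+02  6.000e-02  1.771e+02] mean [-0.007 -0.017 -0.009  0.208 -0.112 -3.413] std [0.034 0.027 0.031 0.649 0.585 0.233] [-0.019 -0.067 -0.014 -0.044 -0.024 -0.038 -0.017  0.029  0.009  0.011]
```

servo_tool:
  motion:
    - [50, 0, 0, 0, 0, -0.13, 0]
    - [50, 0, 0, 0, 0, -0.13, 0]
    - [50, 0, 0, 0, 0, -0.13, 0]
    - [50, 0, 0, 0, 0, 0, 0]
    - [50, 0, 0, 0, 0, 0, 0]
    - [50, 0, 0, 0, 0, 0, 0]

```text
time: 19.3
tool_pos: [499.6, -96.5, 143.6]
tcp_rot: [-179.8, 22.0, 177.1]
ft_force: [0.2, -0.8, -2.9]
finger_gap: 59.0
```

servo_tool:
  motion:
    - [50, 0, 0, 0, 0, 0.13, 0]
    - [50, 0, 0, 0, 0, 0.13, 0]
    - [50, 0, 0, 0, 0, 0.12, 0]
    - [50, 0, 0, 0, 0, 0, 0]
    - [50, 0, 0, 0, 0, 0, 0]
    - [50, 0, 0, 0, 0, 0, 0]

```text
time: 19.9
tool_pos: [506.0, -97.7, 144.3]
tcp_rot: [-179.7, -0.8, 177.1]
ft_force: [-0.4, -0.2, -3.0]
finger_gap: 58.6
```

```bash
python3 avg.py
```

```text
20.35 [504.9 -97.7 144.4] [-179.65   -0.86  177.03] mean [-5.000e-03 -2.000e-03 -0.000e+00 -4.400e-02 -2.000e-01 -3.365e+00] std [0.022 0.029 0.042 0.364 0.429 0.629] [ 0.016  0.051 -0.022 -0.002 -0.039 -0.018  0.014 -0.035 -0.02   0.034]
```

Averaged level torque after both tilts is about 0 (-0.017 and -0.002, where a loose collet would give ±0.07), so the middle case is quiet. Setting it back.

servo_tool:
  motion:
    - [50, 2, 4, 35, 0, -0.028, -0.009]
    - [50, 2, 0, 35, 0, 0, 0]
    - [50, 2, 0, 25, 0, 0, 0]
    - [50, 0, 0, 0, 0, 0, 0]

```text
time: 20.8
tool_pos: [501.1, -94.6, 49.1]
tcp_rot: [-179.6, 1.1, 177.6]
ft_force: [-1.0, 0.3, -4.0]
finger_gap: 59.2
```

servo_tool:
  motion:
    - [50, -5, 0.5, 12, 0, 0.003, 0]
    - [50, -1, 0, 10, 0, 0, 0]
    - [50, 0, 0, 4, 0, 0, 0]
    - [50, 0, 0, 0, 0, 0, 0]

```text
time: 21.2
tool_pos: [509.8, -95.2, 26.0]
tcp_rot: [-179.5, 1.1, 177.6]
ft_force: [0.5, -0.5, -3.6]
finger_gap: 58.6
```

servo_tool:
  motion:
    - [50, 3, 1, 5, -0.004, 0.004, 0]
    - [50, 1, 0, 5, 0, 0, 0]
    - [50, 0, 0, 2, 0, 0, 0]
    - [50, 0, 0, 1, 0, 0, 0]

```text
time: 21.6
tool_pos: [507.4, -94.6, 14.5]
tcp_rot: [-179.7, 1.1, 177.6]
ft_force: [0.5, -0.5, -3.3]
finger_gap: 59.1
```

servo_tool:
  motion:
    - [50, 0, 0.5, 1.5, 0, 0.004, 0]
    - [50, 0, 0, 1, 0, 0, 0]
    - [50, 0, 0, 1.5, 0, 0, 0]
    - [50, 0, 0, 1.5, 0, 0, 0]

```text
time: 22.0
tool_pos: [507.4, -94.2, 12.9]
tcp_rot: [-179.7, 0.7, 177.6]
ft_force: [-11.5, 2.3, 15.3]
finger_gap: 59.0
```

Contact. Release, rise, and shift to the right case (481,-214).

servo_tool:
  motion:
    - [50, 0, 0, 0, 0, 0, 0]
    - [85, 0, 0, 0, 0, 0, 0]
    - [85, 0, 0, 0, 0, 0, 0]
    - [85, 0, 0, 0, 0, 0, 0]
    - [85, 0, 0, -20, 0, 0, 0]
    - [85, 0, 0, -40, 0, 0, 0]
    - [85, 0, 0, -45, 0, 0, 0]
    - [85, 7, -40, 0, 0, 0, 0]
    - [85, 7, -40, 0, 0, 0, 0]
    - [85, 7, -40, 0, 0, 0, 0]

```text
time: 23.0
tool_pos: [483.0, -212.1, 124.8]
tcp_rot: [-179.6, 1.0, 178.1]
ft_force: [2.1, -1.3, 0.3]
finger_gap: 85.0
```

servo_tool:
  motion:
    - [85, 0, 0, 0, 0, 0, 0]
    - [85, 0, 0, 0, 0, 0, 0]

```text
time: 23.2
tool_pos: [482.3, -217.0, 125.7]
tcp_rot: [-179.5, 1.1, 177.7]
ft_force: [-0.5, 0.7, 0.7]
finger_gap: 85.3
```

Run:
```python
from h import *
s=sense();im=snapshot("wrist")
print({k:np.round(s[k],3).tolist() for k in("time","tool_pos","tcp_rot")})
for v in([524,37.3,-2.5],[505.34,-93.15,-2.5],[481.1,-213.92,-2.5]):
    q=((wproj(s,box(*v)))).round().astype(int);cv2.polylines(im,[q[4:]],1,(0,255,255),1);cv2.polylines(im,[q[:4]],1,(0,255,0),1)
cv2.imwrite("pics/w3o.png",im)
```

```text
{'time': 23.2, 'tool_pos': [482.309, -216.998, 125.694], 'tcp_rot': [-179.511, 1.124, 177.736]}
```

View pics/w3o.png

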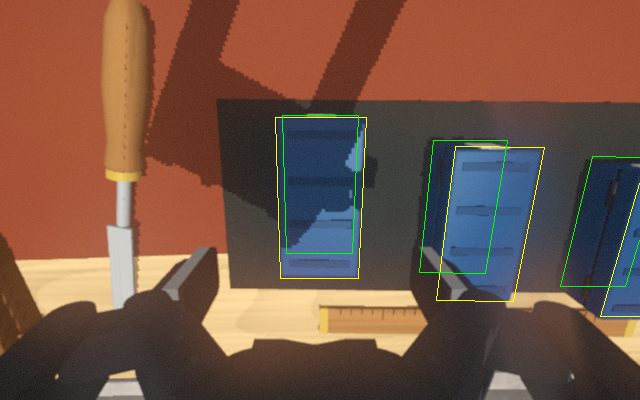

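The middle case is back on its outline near (490,220), the right case is at (320,195), and the chisel at (125,180) is clear. Descending.

servo_tool:
  motion:
    - [85, 1, 1.5, 35, -0.008, 0.012, 0]
    - [85, 1, -1, 35, 0, 0, 0]
    - [85, 1, 0, 12, 0, 0, 0]
    - [85, 0, 0, 0, 0, 0, 0]

```text
time: 23.65
tool_pos: [482.8, -213.4, 42.8]
tcp_rot: [-179.9, 0.6, 178.0]
ft_force: [-0.1, -0.4, -0.5]
finger_gap: 85.4
```

servo_tool:
  motion:
    - [85, 2, -0.5, 14, 0, 0, 0.008]
    - [85, 1, 0, 12, 0, 0, 0]
    - [85, 0, 0, 4, 0, 0, 0]
    - [85, 0, 0, 0, 0, 0, 0]

```text
time: 24.05
tool_pos: [482.1, -213.5, 13.5]
tcp_rot: [-179.9, 0.8, 177.6]
ft_force: [0.5, -0.8, -0.7]
finger_gap: 85.0
```

servo_tool:
  motion:
    - [85, 0, 0, 2, 0, 0, 0]
    - [50, 0, 0, 0, 0, 0, 0]
    - [50, 0, 0, 0, 0, 0, 0]
    - [50, 0, 0, 0, 0, 0, 0]
    - [50, 0, 0, 0, 0, 0, 0]
    - [50, 0, 0, 0, 0, 0, 0]
  force: 80

```text
time: 24.65
tool_pos: [483.2, -214.2, 13.3]
tcp_rot: [-179.8, 0.9, 177.6]
ft_force: [0.3, 0.3, -2.2]
finger_gap: 58.9
```

servo_tool:
  motion:
    - [50, 0, 0, -15, 0, 0, 0]
    - [50, 0, 0, -40, 0, 0, 0]
    - [50, 0, 0, -45, 0, 0, 0]
    - [50, 0, 0, -45, 0, 0, 0]
    - [50, 0, 0, -20, 0, 0, 0]
    - [50, 0, 0, 0, 0, 0, 0]

```text
time: 25.25
tool_pos: [477.6, -211.9, 185.8]
tcp_rot: [-180.0, 0.6, 177.6]
ft_force: [1.4, -0.4, -4.3]
finger_gap: 58.9
```

```bash
python3 st.py
```

```text
{'time': 25.25, 'tool_pos': [477.56, -211.927, 185.8], 'tcp_rot': [-179.955, 0.56, 177.579], 'joint_pos': [-29.706, -3.646, 101.417, 0.219, 81.71, -117.315], 'wrist_torque': [-0.047, -0.003, 0.008], 'ft_force': [1.391, -0.36, -4.319], 'finger_gap': 58.943} tool torque [ 0.047 -0.005 -0.008]
```

servo_tool:
  motion:
    - [50, -45, -2, -6, 0.006, -0.012, 0]
    - [50, -45, -2, -6, 0.006, -0.012, 0]
    - [50, 43, -2, -6, 0.006, -0.012, 0]
    - [50, 43, -2, -6, 0.006, -0.012, 0]
    - [50, -45, -2, -6, 0.006, -0.012, 0]
    - [50, -45, -2, -6, 0.006, -0.012, 0]
    - [50, 43, -2, -6, 0.006, -0.012, 0]
    - [50, 43, -2, -6, 0.006, -0.012, 0]
    - [50, -45, -2, -6, 0.006, -0.012, 0]
    - [50, -45, -2, -6, 0.006, -0.012, 0]

```text
time: 26.25
tool_pos: [527.8, -213.6, 163.6]
tcp_rot: [179.9, -0.2, 177.4]
ft_force: [1.0, -0.9, -0.2]
finger_gap: 58.6
```

servo_tool:
  motion:
    - [50, 38, -2, -6, 0.006, -0.012, 0]
    - [50, 38, -2, -6, 0.006, -0.012, 0]
    - [50, 0, 0, 0, 0, 0, 0]
    - [50, 0, 0, 0, 0, 0, 0]
    - [50, 0, 0, 0, 0, 0, 0]

```text
time: 26.75
tool_pos: [443.1, -208.2, 149.4]
tcp_rot: [179.3, -1.2, 177.5]
ft_force: [1.1, -0.0, -4.1]
finger_gap: 59.1
```

```bash
python3 st.py
```

```text
{'time': 26.75, 'tool_pos': [443.105, -208.195, 149.367], 'tcp_rot': [179.324, -1.166, 177.492], 'joint_pos': [-31.195, -5.33, 106.922, 0.034, 79.756, -118.687], 'wrist_torque': [0.018, -0.045, -0.031], 'ft_force': [1.078, -0.017, -4.077], 'finger_gap': 59.08} tool torque [-0.02  -0.045  0.03 ]
```

servo_tool:
  motion:
    - [50, -19, -3, -10, 0.012, -0.13, 0]
    - [50, -19, -3, -10, 0, -0.13, 0]
    - [50, 0, 0, 0, 0, -0.13, 0]
    - [50, 0, 0, 0, 0, 0, 0]
    - [50, 0, 0, 0, 0, 0, 0]
    - [50, 0, 0, 0, 0, 0, 0]

```text
time: 27.35
tool_pos: [482.3, -215.8, 172.1]
tcp_rot: [-179.9, 21.6, 177.5]
ft_force: [0.5, -1.0, -3.2]
finger_gap: 59.0
```

servo_tool:
  motion:
    - [50, 0, 0, 0, 0, 0.13, 0]
    - [50, 0, 0, 0, 0, 0.13, 0]
    - [50, 0, 0, 0, 0, 0.1, 0]
    - [50, 0, 0, 0, 0, 0, 0]
    - [50, 0, 0, 0, 0, 0, 0]
    - [50, 0, 0, 0, 0, 0, 0]

```text
time: 27.95
tool_pos: [487.7, -217.1, 173.6]
tcp_rot: [-179.6, 0.1, 177.5]
ft_force: [-0.7, -0.8, -4.2]
finger_gap: 59.3
```

```bash
python3 avg.py
```

```text
28.4 [ 486.7 -217.2  173.6] [-1.7957e+02  1.0000e-02  1.7745e+02] mean [-0.008  0.004  0.004 -0.193 -0.163 -3.476] std [0.03  0.027 0.018 0.529 0.533 0.551] [ 0.018 -0.014 -0.023  0.033  0.011  0.029  0.052 -0.002 -0.037 -0.022]
```

servo_tool:
  motion:
    - [50, 0, 0, 0, 0, 0.13, 0]
    - [50, 0, 0, 0, 0, 0.13, 0]
    - [50, 0, 0, 0, 0, 0.13, 0]
    - [50, 0, 0, 0, 0, 0, 0]
    - [50, 0, 0, 0, 0, 0, 0]
    - [50, 0, 0, 0, 0, 0, 0]

```text
time: 29.05
tool_pos: [483.7, -216.2, 169.2]
tcp_rot: [-179.7, -23.3, 177.2]
ft_force: [-0.5, -0.6, -4.2]
finger_gap: 59.0
```

servo_tool:
  motion:
    - [50, 0, 0, 0, 0, -0.13, 0]
    - [50, 0, 0, 0, 0, -0.13, 0]
    - [50, 0, 0, 0, 0, -0.13, 0]
    - [50, 0, 0, 0, 0, 0, 0]
    - [50, 0, 0, 0, 0, 0, 0]
    - [50, 0, 0, 0, 0, 0, 0]

```text
time: 29.65
tool_pos: [480.8, -216.5, 171.0]
tcp_rot: [-179.5, 0.2, 177.1]
ft_force: [-0.8, 0.7, -4.5]
finger_gap: 58.7
```

```bash
python3 avg.py
```

```text
30.1 [ 480.6 -216.   168.9] [-1.7958e+02  6.0000e-02  1.7717e+02] mean [-1.800e-02  1.000e-03 -1.000e-02  1.450e-01 -2.040e-01 -4.134e+00] std [0.034 0.068 0.03  0.648 0.443 0.528] [-0.026 -0.087 -0.083  0.019  0.098 -0.013 -0.071  0.018  0.121  0.037]
```

servo_tool:
  motion:
    - [50, 0, 0, 0, 0, -0.13, 0]
    - [50, 0, 0, 0, 0, -0.13, 0]
    - [50, 0, 0, 0, 0, -0.13, 0]
    - [50, 0, 0, 0, 0, 0, 0]
    - [50, 0, 0, 0, 0, 0, 0]
    - [50, 0, 0, 0, 0, 0, 0]

```text
time: 30.75
tool_pos: [478.7, -214.6, 163.0]
tcp_rot: [-179.8, 22.2, 177.2]
ft_force: [-0.7, -0.4, -3.6]
finger_gap: 58.5
```

```bash
python3 avg.py
```

```text
31.2 [ 478.6 -214.2  162.3] [-179.83   22.33  177.26] mean [-0.016  0.408  0.004 -0.129 -0.087 -3.539] std [0.027 0.03  0.024 0.46  0.365 0.434] [0.471 0.395 0.414 0.419 0.417 0.423 0.401 0.369 0.415 0.358]
```

servo_tool:
  motion:
    - [50, 0, 0, 0, 0, 0.03, 0]
    - [50, 0, 0, 0, 0, 0.05, 0]
    - [50, 0, 0, 0, 0, 0.05, 0]
    - [50, 0, 0, 0, 0, 0.05, 0]
    - [50, 0, 0, 0, 0, 0.05, 0]
    - [50, 0, 0, 0, 0, 0.05, 0]
    - [50, 0, 0, 0, 0, 0.04, 0]
    - [50, 0, 0, 0, 0, 0.03, 0]
    - [50, 0, 0, 0, 0, 0.02, 0]
    - [50, 0, 0, 0, 0, 0, 0]

```text
time: 32.25
tool_pos: [480.7, -216.1, 164.1]
tcp_rot: [-179.5, -0.1, 176.9]
ft_force: [-0.0, -0.2, -3.8]
finger_gap: 59.0
```

```bash
python3 avg.py
```

```text
32.7 [ 479.9 -216.1  164.2] [-1.7950e+02 -8.0000e-02  1.7686e+02] mean [-0.013 -0.016  0.004  0.126  0.02  -3.567] std [0.038 0.03  0.03  0.29  0.353 0.363] [-0.07   0.03   0.025 -0.003 -0.009 -0.033 -0.005 -0.011 -0.035 -0.048]
```

The right case also stays balanced after a gentle level (-0.016), and tilted it reads 0.41. The middle was a clean 0. The left case's tilted reading (0.30) was low for its weight, which fits a collet at the low end, though I took only single samples there. I'll put the right case back and re-test the left with averaging.

servo_tool:
  motion:
    - [50, -1, 1, 40, -0.006, -0.012, -0.012]
    - [50, 0, 0, 40, 0, 0, 0]
    - [50, 0, 0, 30, 0, 0, 0]
    - [50, 0, 0, 8, 0, 0, 0]
    - [50, 0, 0, 0, 0, 0, 0]

```text
time: 33.25
tool_pos: [484.2, -217.5, 46.3]
tcp_rot: [-179.7, 1.0, 177.5]
ft_force: [0.3, 0.1, -2.6]
finger_gap: 58.7
```

servo_tool:
  motion:
    - [50, 1, 3, 14, 0, 0, 0]
    - [50, 0, 0.5, 10, 0, 0, 0]
    - [50, 0, 0, 3, 0, 0, 0]
    - [50, 0, 0, 0, 0, 0, 0]

```text
time: 33.65
tool_pos: [486.8, -215.4, 21.7]
tcp_rot: [-179.5, 1.3, 177.6]
ft_force: [-0.5, -0.3, -3.3]
finger_gap: 58.8
```

servo_tool:
  motion:
    - [50, 4, 1, 4, -0.004, 0.007, 0]
    - [50, 0, 0, 2, 0, 0, 0]
    - [50, 0, 0, 1, 0, 0, 0]
    - [50, 0, 0, 1, 0, 0, 0]

```text
time: 34.05
tool_pos: [484.1, -215.1, 15.0]
tcp_rot: [-179.7, 1.1, 177.6]
ft_force: [-0.7, -0.3, -3.7]
finger_gap: 58.9
```

servo_tool:
  motion:
    - [50, 1, 1, 1, 0, 0.004, 0]
    - [50, 0, 0, 1.5, 0, 0, 0]
    - [50, 0, 0, 1.5, 0, 0, 0]
    - [50, 0, 0, 1.5, 0, 0, 0]

```text
time: 34.45
tool_pos: [483.3, -214.1, 13.3]
tcp_rot: [-179.7, 0.7, 177.5]
ft_force: [-8.0, 3.4, 14.7]
finger_gap: 58.9
```

servo_tool:
  motion:
    - [50, 0, 0, 0, 0, 0, 0]
    - [85, 0, 0, 0, 0, 0, 0]
    - [85, 0, 0, 0, 0, 0, 0]
    - [85, 0, 0, 0, 0, 0, 0]
    - [85, 0, 0, -20, 0, 0, 0]
    - [85, 0, 0, -40, 0, 0, 0]
    - [85, 0, 0, -45, 0, 0, 0]
    - [85, 0, 0, -10, 0, 0, 0]
    - [85, -5, 40, 0, 0, 0, 0]
    - [85, -5, 42, 0, 0, 0, 0]

```text
time: 35.45
tool_pos: [496.9, -135.3, 134.2]
tcp_rot: [-179.5, 1.0, 177.2]
ft_force: [-0.3, 0.6, -0.1]
finger_gap: 84.6
```

servo_tool:
  motion:
    - [85, -5, 42, 0, 0, 0, 0]
    - [85, -5, 42, 0, 0, 0, 0]
    - [85, -5, 42, 0, 0, 0, 0]
    - [85, -5, 38, 0, 0, 0, 0]
    - [85, 0, 0, 0, 0, 0, 0]
    - [85, 0, 0, 0, 0, 0, 0]

```text
time: 36.05
tool_pos: [526.2, 38.0, 132.2]
tcp_rot: [-179.5, 1.2, 177.4]
ft_force: [-0.2, 0.5, -0.0]
finger_gap: 85.1
```

Run:
```python
from h import *
s=sense();im=snapshot("wrist")
print({k:np.round(s[k],3).tolist() for k in("time","tool_pos","tcp_rot")})
for v in([524,37.3,-2.5],[505.34,-93.15,-2.5],[481.1,-213.92,-2.5]):
    q=((wproj(s,box(*v)))).round().astype(int);cv2.polylines(im,[q[4:]],1,(0,255,255),1);cv2.polylines(im,[q[:4]],1,(0,255,0),1)
cv2.imwrite("pics/w4o.png",im)
```

```text
{'time': 36.05, 'tool_pos': [526.226, 37.952, 132.153], 'tcp_rot': [-179.539, 1.182, 177.362]}
```

View pics/w4o.png

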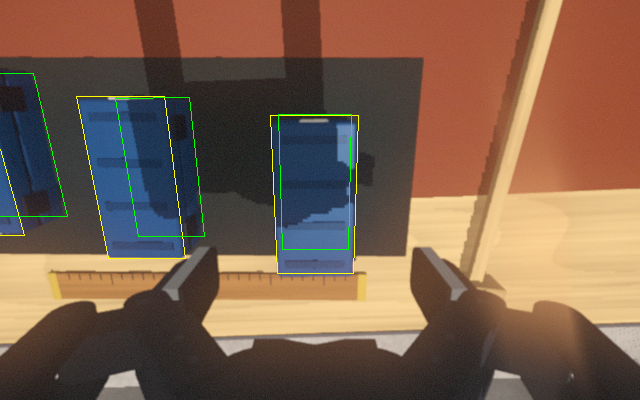

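The left case is at (313,195), about 2 mm beyond its outline; the middle (130,178) and right are in place.

servo_tool:
  motion:
    - [85, 1, -1, 38, -0.006, 0.008, 0]
    - [85, 1, -1, 35, 0, 0, 0]
    - [85, 1, 0, 14, 0, 0, 0]
    - [85, 0, 0, 0, 0, 0, 0]

```text
time: 36.5
tool_pos: [525.8, 30.4, 43.6]
tcp_rot: [-179.9, 0.9, 177.0]
ft_force: [-0.7, 0.4, -0.3]
finger_gap: 84.9
```

servo_tool:
  motion:
    - [85, 1, 7, 8, 0, 0, -0.01]
    - [85, 1, 0, 14, 0, 0, 0]
    - [85, 0, 0, 8, 0, 0, 0]
    - [85, 0, 0, 0, 0, 0, 0]

```text
time: 36.9
tool_pos: [526.2, 35.8, 13.4]
tcp_rot: [-179.8, 1.1, 177.5]
ft_force: [-0.4, 0.4, 0.1]
finger_gap: 85.2
```

Close, lift, tilt, average; then level gently and average again.

servo_tool:
  motion:
    - [85, 0, 1.2, 2, 0, 0, 0]
    - [50, 0, 0, 0, 0, 0, 0]
    - [50, 0, 0, 0, 0, 0, 0]
    - [50, 0, 0, 0, 0, 0, 0]
    - [50, 0, 0, 0, 0, 0, 0]
    - [50, 0, 0, 0, 0, 0, 0]
  force: 80

```text
time: 37.5
tool_pos: [527.2, 37.2, 12.7]
tcp_rot: [-179.8, 1.2, 177.5]
ft_force: [0.7, -0.1, -2.9]
finger_gap: 58.8
```

servo_tool:
  motion:
    - [50, 0, 0, -15, 0, 0, 0]
    - [50, 0, 0, -40, 0, 0, 0]
    - [50, 0, 0, -45, 0, 0, 0]
    - [50, 0, 0, -45, 0, -0.13, 0]
    - [50, 0, 0, -20, 0, -0.13, 0]
    - [50, 0, 0, 0, 0, -0.12, 0]
    - [50, 0, 0, 0, 0, 0, 0]
    - [50, 0, 0, 0, 0, 0, 0]
    - [50, 0, 0, 0, 0, 0, 0]

```text
time: 38.4
tool_pos: [517.8, 38.0, 183.5]
tcp_rot: [-179.8, 22.5, 177.5]
ft_force: [-0.1, 0.6, -4.5]
finger_gap: 58.8
```

```bash
python3 avg.py
```

```text
38.85 [517.7  38.  182.6] [-179.84   22.6   177.54] mean [-0.023  0.376  0.01  -0.111  0.121 -3.345] std [0.053 0.199 0.033 0.55  0.587 0.625] [0.969 0.279 0.256 0.294 0.315 0.343 0.311 0.329 0.346 0.32 ]
```

servo_tool:
  motion:
    - [50, 0, 0, 0, 0, 0.03, 0]
    - [50, 0, 0, 0, 0, 0.05, 0]
    - [50, 0, 0, 0, 0, 0.05, 0]
    - [50, 0, 0, 0, 0, 0.05, 0]
    - [50, 0, 0, 0, 0, 0.05, 0]
    - [50, 0, 0, 0, 0, 0.05, 0]
    - [50, 0, 0, 0, 0, 0.04, 0]
    - [50, 0, 0, 0, 0, 0.03, 0]
    - [50, 0, 0, 0, 0, 0.02, 0]
    - [50, 0, 0, 0, 0, 0, 0]

```text
time: 39.9
tool_pos: [518.9, 38.0, 182.6]
tcp_rot: [-179.9, 0.7, 177.5]
ft_force: [0.0, -0.1, -3.2]
finger_gap: 59.2
```

```bash
python3 avg.py
```

```text
40.35 [518.4  38.1 182.8] [-179.85    0.73  177.5 ] mean [-0.013 -0.037 -0.004 -0.262  0.043 -3.221] std [0.031 0.029 0.028 0.455 0.575 0.325] [-0.035  0.01  -0.035 -0.056 -0.003 -0.091 -0.057 -0.065 -0.027 -0.016]
```

A torque spike of 0.97 as the tilt ended looks like a knock, and the level mean is -0.037. I'll tilt the other way to confirm.

servo_tool:
  motion:
    - [50, 0, 0, 0, 0, 0.13, 0]
    - [50, 0, 0, 0, 0, 0.13, 0]
    - [50, 0, 0, 0, 0, 0.13, 0]
    - [50, 0, 0, 0, 0, 0, 0]

```text
time: 40.8
tool_pos: [513.7, 38.4, 179.2]
tcp_rot: [-179.8, -22.8, 177.5]
ft_force: [-1.6, -0.6, -5.1]
finger_gap: 58.6
```

```bash
python3 avg.py
```

```text
41.25 [514.6  38.7 186.4] [-179.85  -21.85  177.5 ] mean [-0.029 -0.311  0.009 -0.378  0.1   -3.201] std [0.025 0.081 0.02  0.69  0.535 0.805] [-0.262 -0.533 -0.371 -0.261 -0.297 -0.263 -0.313 -0.283 -0.265 -0.264]
```

servo_tool:
  motion:
    - [50, 0, 0, 0, 0, -0.03, 0]
    - [50, 0, 0, 0, 0, -0.05, 0]
    - [50, 0, 0, 0, 0, -0.05, 0]
    - [50, 0, 0, 0, 0, -0.05, 0]
    - [50, 0, 0, 0, 0, -0.05, 0]
    - [50, 0, 0, 0, 0, -0.05, 0]
    - [50, 0, 0, 0, 0, -0.04, 0]
    - [50, 0, 0, 0, 0, -0.03, 0]
    - [50, 0, 0, 0, 0, -0.02, 0]
    - [50, 0, 0, 0, 0, 0, 0]

```text
time: 42.3
tool_pos: [512.8, 38.9, 191.0]
tcp_rot: [-179.9, 0.7, 177.6]
ft_force: [1.2, -0.8, -2.4]
finger_gap: 59.0
```

```bash
python3 avg.py
```

```text
42.75 [513.4  38.8 190.3] [-179.87    0.63  177.56] mean [-0.     0.081  0.013  0.331 -0.066 -3.223] std [0.031 0.03  0.022 0.405 0.439 0.486] [0.031 0.061 0.08  0.094 0.097 0.126 0.076 0.123 0.035 0.081]
```

Left case confirmed as the rattler: -0.037 after one tilt, +0.081 after the other, plus the knocks. Carrying it gently to the far edge (x≈673, y≈13).

servo_tool:
  motion:
    - [50, -10, -1, 0, 0, 0, 0]
    - [50, -20, -3, 0, 0, 0.005, 0]
    - [50, -22, -3, 0, 0, 0, 0]
    - [50, -22, -3, 0, 0, 0, 0]
    - [50, -22, -3, 0, 0, 0, 0]
    - [50, -22, -3, 0, 0, 0, 0]
    - [50, -20, -2, 0, 0, 0, 0]
    - [50, -12, 0, 0, 0, 0, 0]
    - [50, -6, 0, 0, 0, 0, 0]
    - [50, 0, 0, 0, 0, 0, 0]

```text
time: 43.8
tool_pos: [679.9, 11.9, 187.9]
tcp_rot: [-179.9, 0.3, 177.5]
ft_force: [-1.2, -0.7, -3.2]
finger_gap: 59.1
```

servo_tool:
  motion:
    - [50, -5, 0, 0, 0, 0, 0]
    - [50, 0, 0, 0, 0, 0, 0]
    - [50, 0, 0, 0, 0, 0, 0]

```text
time: 44.1
tool_pos: [684.4, 11.8, 187.3]
tcp_rot: [-179.9, 0.3, 177.6]
ft_force: [-0.0, -0.5, -3.6]
finger_gap: 58.7
```

```bash
python3 - <<'E'
from h import *
a=snapshot("side")[60:300,180:580];b=snapshot("top")[100:300,150:550]
a=cv2.resize(a,(600,360));b=cv2.resize(b,(480,240))
c=np.zeros((600,600,3),np.uint8);c[:360]=a;c[360:,:480]=b;cv2.imwrite("pics/fin.png",c)
E
python3 avg.py
```

```text
44.65 [684.7  11.7 187.3] [-179.86    0.28  177.55] mean [-1.100e-02  9.900e-02  2.000e-03 -2.160e-01  2.700e-02 -3.425e+00] std [0.025 0.022 0.021 0.327 0.356 0.37 ] [0.093 0.077 0.112 0.078 0.102 0.146 0.073 0.108 0.079 0.121]
```

View pics/fin.png

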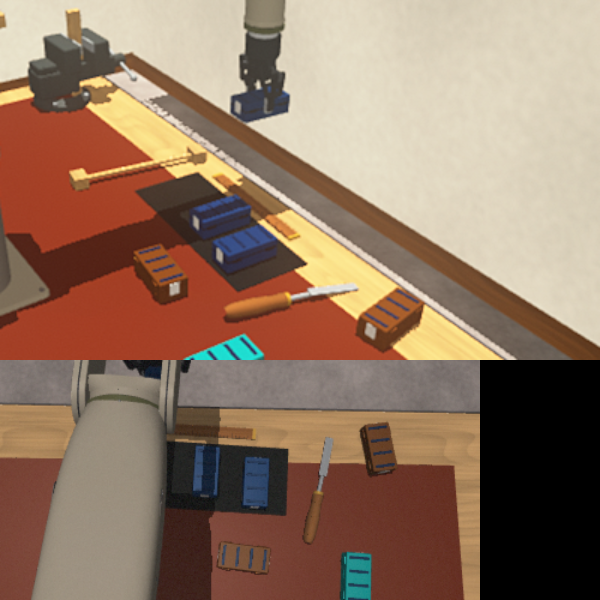

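The left case is held level over the edge at (260,105) in the side crop. The middle and right cases are on the mat at (220,215) and (245,248), and the other tools are undisturbed. Handing in.

```bash
python3 -c "
from bench import *
print(hand_in())"
```

```text
the job is handed in; nothing more can be done
None
```

The left case is the one that rattles. The arm is holding it level and still over the far edge, its centre at about x 685, y 12 and 20 cm up. I handed in at about 45 s.

- **Order:** I lifted, shook and set back all three cases from left to right, and each landed within about 3 mm of its place.
- **First pass was unclear:** single torque readings on the left case were too noisy to decide. I re-lifted it after the other two and tilted it both ways, averaging the readings.
- **Left case (loose):** the level balance moved from -0.037 to +0.081 N m between the two tilts, and each tilt gave a knock-like torque spike.
- **Middle and right cases (quiet):** both stayed within 0.02 N m of zero in the averaged readings. A few single readings on the middle case ran as far as -0.09.
- **Hard push:** setting the left case down the first time pressed on the mat with about 80 N at the wrist. That is under the 120 N wrist limit. The push went through the held case, not the gripper's body.
- **Last check:** the final pictures show the middle and right cases on the mat, with the rule, chisel, sample and look-alikes undisturbed.

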